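# Shut and child-lock the laundry tablet tub

## Task

Make the tub of laundry tablets child-safe: press its hinged lid shut until it is past its catch and lies flat, then put the white lock cap upright on the stud in front of the lid and press it down until it clicks, and keep pressing after the click so that it is fully home on its rubber seal. Finish while still holding a firm push (about 8 newtons) straight down on the cap with the gripper; do not let go. Leave the plant, the jar and the jug where they stand.

Things in the scene. Friction and masses are not known exactly. Their poses are not given: they have to be found in the camera images.
- tub: open-topped orange tub of laundry tablets, fixed to the counter; 170 (x) by 180 (y) by 90 mm high, origin at the centre of its underside, z up. Its -x side is the front: there an orange post 62 by 74 mm, 88 mm high, stands against the wall and carries the stud. The lid is hinged on the +x rim.
- lid (a joint): Blue lid's angle: 0 = shut and flat, grows as it opens upward (to 1.5). Short of the catch, hinge friction keeps it about where it is left. From about 0.08 rad a spring catch in the middle of the front wall resists with some 4 to 7 N at lid_press, gives way at about 0.04 rad, then draws the lid down and keeps it shut.
- lid_hinge (a point): point on the lid's hinge axis, middle of the lid; turns with the lid: its x axis points from the front edge to the hinge along the lid, y along the hinge (parallel to the tub's y), z out of the lid's top. The hinge is 90 mm above the counter.
- lid_press (a point): point on the lid's top face, middle line, 150 mm from the hinge: press here. Axes turn with the lid. The plate is 186 mm wide, 8 mm thick, top 8.5 mm above the hinge line, and reaches 176 mm from the hinge; two prongs 16 mm wide, 38 mm apart inside, go on to 233 mm and pass either side of the stud when shut (tops then 98.5 mm above the counter).
- stud_seat (a point): point on the axis of the steel stud, 100 mm above the counter, in the tub's frame 115 mm in front of its centre; z up along the stud. The cap's underside comes to this level when the rubber seal is fully squeezed.
- stud_tip (a point): top of the steel stud, 22 mm above stud_seat; stud diameter 18 mm, round top. Four brass spring noses stand out of it to 28.6 mm across, their middles 11.7 mm above stud_seat.
- seal: black rubber seal ring round the foot of the stud, 34 mm across, 15 mm tall, springy upward: its top is 3 mm above stud_seat when free and gives about 3.5 N per mm down to a hard stop at stud_seat level. Origin at the centre of its underside.
- cap: loose white lock cap, about 50 g, upright, origin under its centre, z up, 52 mm tall. Flange 56 mm wide, 3 mm thick, hole 24 mm; then skirt 42 mm wide to 28 mm height, inside 31 mm wide, 24 mm deep; green grip knob 26 mm wide from 28 to 52 mm. On the stud it meets the noses 15 mm above stud_seat, resistance climbs to 7-14 N, falls away (click) at 10-7 mm, meets the seal at 3 mm.
- plant: small succulent in a white pot, 60 mm across, about 80 mm tall, loose; origin under its centre. Leave alone.
- jar: white jar with blue screw top, 60 mm across, 70 mm tall, loose; origin under its centre. Leave alone.
- jug: orange detergent jug with blue cap, 90 by 150 mm and 233 mm tall, loose, 1.2 kg; origin under its centre. Leave alone.
Mind the look-alikes: they are no part of the job. What is shaped like the cap but turquoise or yellow is not meant.

How it is judged:
By the outcome, as a careful person would: the job done as asked, in the order asked, and still so for the second after the job is handed in, while the arm keeps its last pose, push and grip.
It also fails if it takes over 64 s, if anything falls off the work surface, if the arm or the gripper's body presses on something with over 40 N, if the wrist force passes 120 N, or if a joint passes its speed limit or range.

## Robot

A 6-joint arm with a two-finger parallel gripper is mounted at the origin on the work surface. World frame = base frame: x ahead of the robot, y to its left, z up, the work surface at z = 0. Lengths are in m, angles in rad, forces in N, time in s.
With the tool pointing down it reaches from about 0.375 to 0.9 m from the base axis. Payload 3.1 kg.
Tool frame: the origin (TCP) lies between the finger pads; the fingertips stand 22 mm ahead of it and the grasp point (between the pads) lies 3 mm ahead of it; z points along the fingers, y is the line along which they close (so a half turn about z gives the same grasp; the last joint's range is limited). The gripper opens to 87 mm and grips with 3 to 60 N. Pads are 19 mm wide; open, the fingers measure 117 mm over their backs; the gripper's body (75 mm by 190 mm) begins 51 mm behind the grasp point.
Start: joints at [-1.435, 0.527, 1.433, -0, 1.181, -0.178], TCP at [0.193, -0.594, 0.245] pointing down, gripper open.
Joint ranges: [-3.08, 3.08], [-0.75, 2.2], [0.22, 2.44], [-1.43, 4.57], [0, 2.65], [-2.85, 2.85]. Speed limits (rad/s): [2.79, 2.79, 3.14, 3.14, 3.14, 3.14].

## Interface

Orientations are given as a unit quaternion [x, y, z, w].
In Python, from rig import robot gives the robot as it stands.
- The arm moves only by the tool move_arm, never from a script. Its argument "series" is text: rows parted by semicolons, each of 6 numbers parted by spaces: the shift along the tool's x, y, z in mm, then the turn, a rotation vector about the tool's x, y, z in degrees. In form: dx dy dz ax ay az; .... A call has 1 to 8 rows; each row is the pose to reach, as a shift and turn from the pose commanded when the call began, along the tool's axes at that moment; what a row does not reach only later rows make up. A row lasts 1/12 s, in which the tool goes at most 41.7 mm and 7.16 degrees, less where a joint would pass 70% of its speed; a pose out of reach is approached as far as the arm can. A call with a gripper value outside its range is refused whole. "jaw" is the opening, from 0 (shut) to 1 (fully open), set as the call begins (left out, the last holds). The fingers move at their own pace and stop on an object; "newtons" is the grip in N (left out, the last holds). Time passes only in rows, so rows that repeat a pose let the fingers close. It gives the time, the measured TCP pose, the force, the opening and the grip force at its end, in the units of the state.
- robot.get_obs(): the state, without advancing time (a new reading comes with each control period).
- robot.camera(name): name is "scene" or "top" or "wrist"; returns a dict with "img" (400x640x3 uint8, red, green, blue), "mtx" (3x3 intrinsics, pixels), "distortion" ([k1, k2, p1, p2, k3] as OpenCV has them; the pictures are not rectified), "world_to_cam" (4x4, takes a point from world to camera coordinates). Camera axes: x right, y down, z forward; pixel columns grow to the right and rows downward; lengths in m; the calibration is good to about 2 mm. A picture is of the moment at which its call begins. There is no depth.
- robot.hand_in(): hands the job in; it is judged then, once.
Trained networks look in a picture, given as the dict that the camera call returned (one of the last four; its "shot" number tells which), for a name from the list of things; names that differ only in an ending like _2 or _b are one class to them, and where a whole thing is asked for, a point or a joint stands for the part that bears it (a point fixed in the world has none). Each returns a list of dicts, best first, with "p" (0 to 1); they miss things now and then, are a little off and sometimes report something else, mostly with a low value. They report only what shows in the picture. A call takes as long as a camera call. They do not tell look-alikes from the thing itself.
- robot.search_frame(picture, thing): "xyz" ([x, y, z] in m, in world coordinates, good to about 4 mm: the middle of the surface that is visible of it).
- robot.tip_of(picture, thing): "xyz" ([x, y, z] in m, in world coordinates, good to about 4 mm: a listed point, or the origin of a listed thing).
The state is a dict: "time": time; "q": joint angles; "joint_velocities": joint speeds; "joint_torque": joint torques, N m; "position": TCP position; "tool_rot": TCP orientation; "ft_force": force on the tool from outside, world axes, zero at the start; "moment": the same for the moment, N m; "grip_width": finger opening in m; "grip_force": force on a finger pad.
Only numpy, scipy, OpenCV 4.12 (cv2) and the standard library are available. Lean on these libraries where they do the work, as an engineer would, in place of code of your own. Each camera call takes 0.05 s, during which the arm holds its last target. There are 200 camera calls.

## Working session

There is one attempt and no reset: what is moved stays moved. The work goes in short steps, Python scripts to look and compute and a tool call to move; the robot and the scene stay as the last step left them, time stands still between calls to the robot, and variables do not carry over. Pictures are saved under pics/ and viewed, at most 10 in all, crops included, and the job is handed in when it is done.

Besides the shell and the picture viewer there is one more tool, called after "Request:" by a JSON object that holds its "method" and its "body", one argument or row to a line. move_arm: Moves the arm, as the interface text tells. Its arguments: {"type":"object","properties":{"series":{"type":"string"},"jaw":{"type":"number"},"newtons":{"type":"number"}},"required":["series"]}

```bash
mkdir -p pics
cat > h.py <<'E'
from rig import robot
import numpy as np, cv2
def snap(n,f):
    p=robot.camera(n); cv2.imwrite('pics/'+f,p['img'][:,:,::-1]); return p
def proj(p,X):
    M=p['world_to_cam']; r=cv2.Rodrigues(M[:3,:3])[0]
    return cv2.projectPoints(np.array([X],float),r,M[:3,3],np.array(p['mtx']),np.array(p['distortion'],float))[0].ravel()
def ray(p,uv,z):
    n=cv2.undistortPoints(np.array([[uv]],float),np.array(p['mtx']),np.array(p['distortion'],float)).ravel()
    M=p['world_to_cam'];R=M[:3,:3];c=-R.T@M[:3,3];d=R.T@np.array([n[0],n[1],1]);return c+d*(z-c[2])/d[2]
E
python3 - <<'E'
from h import *
a=[snap('scene','s1.png'),snap('top','t1.png')]
cv2.imwrite('pics/st1.png',cv2.resize(np.vstack([p['img'] for p in a])[:,:,::-1],(480,600)))
for p,n in zip(a,['scene','top']):
  for t in ['tub','lid','lid_hinge','lid_press','stud_seat','stud_tip','cap','plant','jar','jug']:
    for r in robot.tip_of(p,t)[:4]:
      print(n,t,round(r['p'],2),np.round(r['xyz'],3),np.round(proj(p,r['xyz'])))
print(robot.get_obs())
E
```

```text
scene tub 0.82 [0.571 0.141 0.   ] [351. 202.]
scene tub 0.21 [0.46  0.118 0.086] [322. 163.]Traceback (most recent call last):
  File "<stdin>", line 6, in <module>
ValueError: it knows: cap, jar, jug, lid_hinge, lid_press, plant, seal, stud_seat, stud_tip, tub
```

View pics/s1.png

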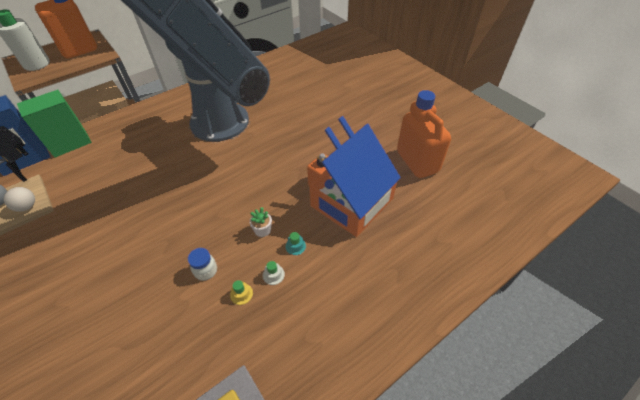

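View pics/t1.png

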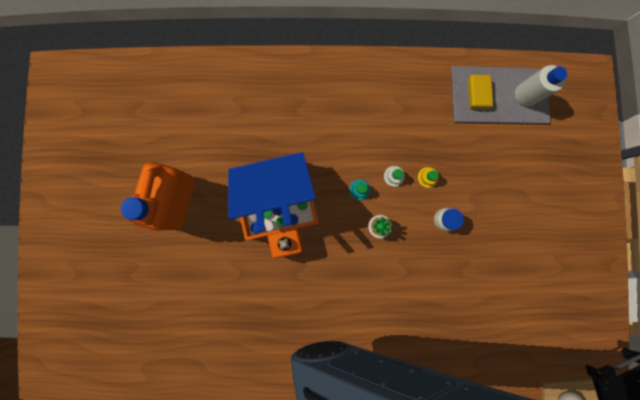

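The scene picture shows the tub at (350,195), with its lid half open and the stud post at (320,165) facing the robot. Three cap shapes stand nearby: turquoise (295,243), white (273,272) and yellow (241,292) in scene; in top they are (360,189), (395,176) and (429,177). The white one is meant, because the task says white. Next I'll confirm it in a crop and measure.

Run:
```python
from h import *
a=[robot.camera('scene'),robot.camera('top')]
c=cv2.resize(a[0]['img'][110:310,180:420,::-1],(720,600),interpolation=cv2.INTER_CUBIC);cv2.imwrite('pics/c1.png',c)
for p,n in zip(a,['scene','top']):
  for t in ['tub','lid_hinge','lid_press','stud_seat','stud_tip','cap','seal','plant','jar','jug']:
    for r in robot.tip_of(p,t)[:4]:
      if r['p']>.3: print(n,t,round(r['p'],2),np.round(r['xyz'],3),np.round(proj(p,r['xyz'])))
o=robot.get_obs();print({k:np.round(v,3) for k,v in o.items()})
```

```text
scene tub 0.9 [ 0.568  0.145 -0.001] [351. 201.]
scene lid_hinge 0.69 [0.655 0.161 0.09 ] [379. 197.]
scene lid_hinge 0.54 [0.459 0.111 0.1  ] [320. 161.]
scene lid_press 0.89 [0.557 0.137 0.205] [351. 149.]
scene stud_seat 0.58 [0.458 0.116 0.099] [321. 160.]
scene stud_tip 0.7 [ 0.571  0.145 -0.005] [352. 202.]
scene stud_tip 0.66 [0.458 0.118 0.116] [322. 155.]
scene cap 0.81 [ 0.635 -0.174 -0.001] [272. 276.]
scene cap 0.77 [ 0.625 -0.263  0.002] [240. 292.]
scene cap 0.57 [ 0.594 -0.08  -0.001] [294. 246.]
scene seal 0.61 [0.458 0.114 0.09 ] [320. 163.]
scene plant 0.89 [ 0.501 -0.125  0.001] [262. 231.]
scene jar 0.95 [ 0.515 -0.303  0.004] [205. 269.]
scene jug 0.55 [0.57  0.418 0.002] [417. 161.]
top tub 0.97 [ 0.573  0.14  -0.   ] [279. 198.]
top lid_hinge 0.91 [0.653 0.159 0.087] [268. 163.]
top lid_press 0.74 [0.557 0.134 0.2  ] [274. 199.]
top lid_press 0.73 [0.456 0.114 0.121] [286. 244.]
top stud_seat 0.76 [0.456 0.116 0.096] [285. 244.]
top stud_seat 0.36 [ 0.5   -0.12  -0.003] [376. 225.]
top stud_tip 0.71 [0.457 0.114 0.125] [285. 244.]
top cap 0.83 [ 0.598 -0.076  0
[... 169 characters left out ...]
al 0.55 [0.456 0.117 0.088] [285. 244.]
top plant 0.8 [ 0.498 -0.12  -0.007] [376. 226.]
top jar 0.81 [ 0.515 -0.304  0.003] [445. 219.]
top jug 0.59 [0.57  0.419 0.001] [173. 200.]
{'time': np.float64(1.25), 'q': array([-1.435,  0.527,  1.433,  0.   ,  1.181, -0.179]), 'joint_velocities': array([ 0.001, -0.002,  0.001, -0.001,  0.   ,  0.   ]), 'joint_torque': array([-3.0000e-03, -4.4003e+01, -1.7698e+01,  6.3000e-02,  5.1000e-02,
       -0.0000e+00]), 'position': array([ 0.193, -0.594,  0.245]), 'tool_rot': array([0.988, 0.156, 0.   , 0.   ]), 'ft_force': array([0.161, 0.121, 0.299]), 'moment': array([ 0.089, -0.025, -0.001]), 'grip_force': np.float64(0.0), 'grip_width': np.float64(0.087)}
```

View pics/c1.png

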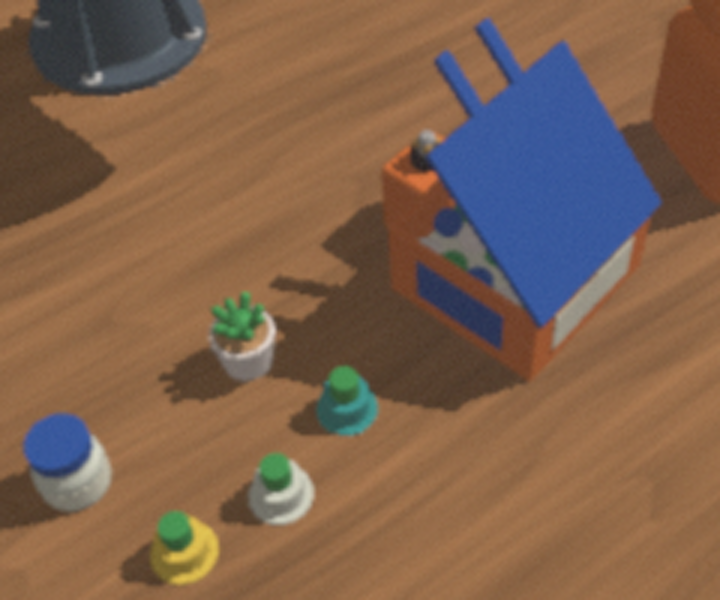

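The crop shows the white cap at crop (280,490), between turquoise and yellow, so its position is about (0.637,-0.173). The stud is at about (0.457,0.116). The tub is yawed about 12.6° and the lid is open about 0.8 rad. I'll go over the lid first, with the fingers closed.

Request:
{"method": "move_arm", "body": {
  "series": "192 -195 -85 0 0 0;192 -195 -85 0 0 0;192 -195 -85 0 0 0;192 -195 -85 0 0 0;192 -195 -85 0 0 0;192 -195 -85 0 0 0;192 -195 -85 0 0 0",
  "jaw": 0,
  "newtons": 10
}}

```text
time: 1.83
position: [0.316, -0.3473, 0.3304]
tool_rot: [0.988, 0.156, 0.0, 0.0]
ft_force: [1.2, -0.4, -0.6]
grip_width: 0.0482
grip_force: 0.0
```

Request:
{"method": "move_arm", "body": {
  "series": "192 -195 0 0 0 0;192 -195 0 0 0 0;192 -195 0 0 0 0;192 -195 0 0 0 0;192 -195 0 0 0 0;192 -195 0 0 0 0;192 -195 0 0 0 0"
}}

```text
time: 2.42
position: [0.4386, -0.1014, 0.3299]
tool_rot: [0.988, 0.157, 0.001, -0.0]
ft_force: [-0.9, 0.2, 0.4]
grip_width: 0.004
grip_force: 0.0
```

Request:
{"method": "move_arm", "body": {
  "series": "192 -194 0 0 0 5.4;192 -194 0 0 0 5.4;192 -194 0 0 0 5.4;192 -194 0 0 0 5.4;192 -194 0 0 0 5.4;192 -194 0 0 0 5.4;192 -194 0 0 0 5.4;192 -194 0 0 0 5.4"
}}

```text
time: 3.08
position: [0.5624, 0.1433, 0.3294]
tool_rot: [0.994, 0.112, 0.001, -0.001]
ft_force: [0.7, -0.5, 1.1]
grip_width: 0.0004
grip_force: 0.0
```

Request:
{"method": "move_arm", "body": {
  "series": "0 4 40 0 0 0;0 4 75 0 0 0;0 4 100 0 0 0;-8 4 110 0 0 0;-14 4 118 0 0 0;-20 4 126 0 0 0;-26 4 134 0 0 0;-30 4 142 0 0 0"
}}

```text
time: 3.75
position: [0.5315, 0.1276, 0.1873]
tool_rot: [0.994, 0.109, -0.0, 0.0]
ft_force: [-0.2, -0.5, 0.6]
grip_width: 0.0006
grip_force: 0.3
```

Request:
{"method": "move_arm", "body": {
  "series": "-5 0 9 0 0 0;-9 0 17 0 0 0;-12 0 24 0 0 0;-15 0 31 0 0 0;-17 0 37 0 0 0;-18 0 42 0 0 0;-19 0 46 0 0 0;-19 0 46 0 0 0"
}}

```text
time: 4.42
position: [0.5129, 0.1242, 0.1407]
tool_rot: [0.994, 0.11, -0.001, -0.0]
ft_force: [-0.8, -0.2, 0.2]
grip_width: 0.0003
grip_force: 0.0
```

Run:
```python
from h import *
a=robot.camera('scene')
cv2.imwrite('pics/c2.png',cv2.resize(a['img'][60:260,240:480,::-1],(600,500),interpolation=cv2.INTER_CUBIC))
for n in ['scene','top']:
  p=robot.camera(n)
  for t in ['lid_press','stud_tip']:
    for r in robot.tip_of(p,t)[:2]: print(n,t,round(r['p'],2),np.round(r['xyz'],3))
```

```text
scene lid_press 0.59 [0.506 0.128 0.121]
scene lid_press 0.27 [0.456 0.114 0.101]
scene stud_tip 0.91 [0.457 0.115 0.116]
scene stud_tip 0.74 [ 0.512 -0.303  0.004]
top stud_tip 0.93 [0.458 0.114 0.124]
top stud_tip 0.46 [ 0.57   0.419 -0.001]
```

View pics/c2.png

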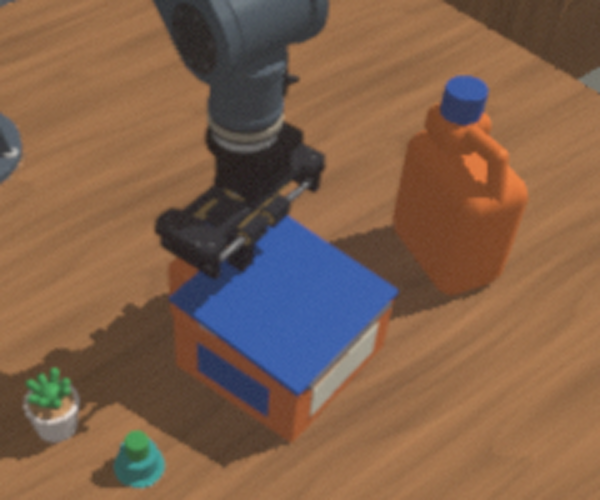

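The crop shows the lid at a small angle under the fingers (crop (250,260)), with the jug untouched. I'll press through the catch.

Request:
{"method": "move_arm", "body": {
  "series": "0 0 4 0 0 0;-1 0 8 0 0 0;-1 0 11 0 0 0;-1 0 14 0 0 0;-1 0 17 0 0 0;-1 0 19 0 0 0;-1 0 21 0 0 0;-1 0 21 0 0 0"
}}

```text
time: 5.43
position: [0.5124, 0.124, 0.1208]
tool_rot: [0.994, 0.11, -0.0, -0.0]
ft_force: [-0.9, -0.4, 6.6]
grip_width: 0.0007
grip_force: 2.7
```

Request:
{"method": "move_arm", "body": {
  "series": "0 0 1 0 0 0;0 0 2 0 0 0;0 0 2 0 0 0;0 0 2 0 0 0"
}}

```text
time: 5.77
position: [0.5124, 0.124, 0.1205]
tool_rot: [0.994, 0.11, 0.0, 0.0]
ft_force: [-4.4, -0.6, 18.7]
grip_width: 0.0005
grip_force: 9.1
```

Request:
{"method": "move_arm", "body": {
  "series": "0 0 -20 0 0 0;0 0 -60 0 0 0;0 0 -60 0 0 0"
}}

```text
time: 6.02
position: [0.5165, 0.1243, 0.1836]
tool_rot: [0.994, 0.11, 0.006, 0.0]
ft_force: [0.9, 0.6, 0.1]
grip_width: 0.0005
grip_force: 0.0
```

Run:
```python
from h import *
w=snap('wrist','w1.png')
for n,p in [('w',w),('top',robot.camera('top'))]:
  for t in ['lid_press','lid_hinge','stud_tip','stud_seat','seal']:
    for r in robot.tip_of(p,t)[:2]:
      if r['p']>.4: print(n,t,round(r['p'],2),np.round(r['xyz'],4),np.round(proj(p,r['xyz'])))
a=robot.camera('scene')
cv2.imwrite('pics/c3.png',np.hstack([cv2.resize(a['img'][110:260,260:440,::-1],(480,400)),w['img'][:,160:480,::-1]]))
```

```text
w lid_press 0.77 [0.5103 0.1289 0.0981] [305. 223.]
w stud_seat 0.56 [ 0.4977 -0.1229 -0.0026] [532. 248.]
top lid_hinge 0.97 [0.6518 0.1576 0.0869] [268. 163.]
top lid_hinge 0.72 [ 6.326e-01 -1.732e-01  4.000e-04] [395. 175.]
top stud_tip 0.6 [0.4555 0.1144 0.119 ] [285. 245.]
top stud_seat 0.71 [0.4569 0.1149 0.1004] [286. 244.]
top seal 0.48 [0.4556 0.1176 0.0879] [285. 244.]
```

View pics/c3.png

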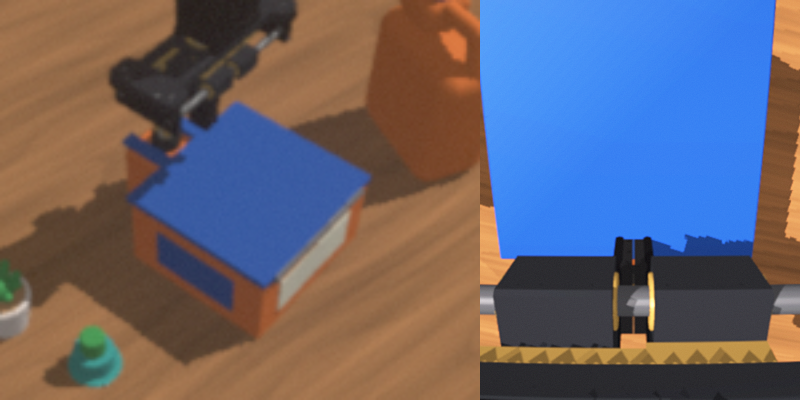

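The lid lies flat: lid_press z is 0.098 and the lid is flush with the rim in the crop. On the way to the cap I'll look at the stud with the wrist camera.

Request:
{"method": "move_arm", "body": {
  "series": "-77 79 -65 0 0 -50;-77 79 -65 0 0 -50;-77 79 -65 0 0 -50;-77 79 -65 0 0 -50;-77 79 -65 0 0 -50;-77 79 -65 0 0 -50;-77 79 -65 0 0 -50;-77 79 -65 0 0 -50",
  "jaw": 0.65
}}

```text
time: 7.33
position: [0.4546, 0.03, 0.2437]
tool_rot: [0.854, 0.52, 0.0, 0.0]
ft_force: [-0.0, -0.3, 0.9]
grip_width: 0.0457
grip_force: 0.0
```

Request:
{"method": "move_arm", "body": {
  "series": "0 0 0 0 0 -27;0 0 0 0 0 -27;0 0 0 0 0 -27;0 0 0 0 0 -27;0 0 0 0 0 -27;0 0 0 0 0 -27;0 0 0 0 0 -27"
}}

```text
time: 7.92
position: [0.4547, 0.0302, 0.2435]
tool_rot: [0.711, 0.703, -0.0, -0.0]
ft_force: [0.7, -0.4, -0.9]
grip_width: 0.0567
grip_force: 0.0
```

Run:
```python
from h import *
w=snap('wrist','w2.png')
for t in ['stud_tip','stud_seat','seal','tub']:
    for r in robot.tip_of(w,t)[:2]:
      if r['p']>.3: print(t,round(r['p'],2),np.round(r['xyz'],4),np.round(proj(w,r['xyz'])))
```

```text
stud_seat 0.68 [0.4577 0.1162 0.1004] [314.  88.]
seal 0.68 [0.4585 0.1127 0.0892] [315.  92.]
tub 0.87 [0.568  0.1476 0.0008] [418.  58.]
```

View pics/w2.png

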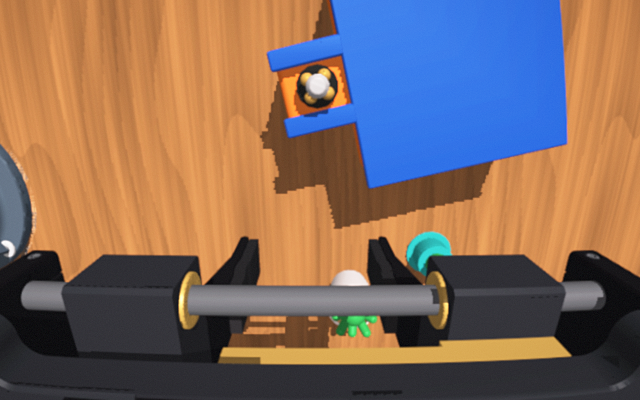

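The wrist view shows the stud's silver top at (317,86), with the prongs on either side of it and the lid flat. Next I'll work out the stud position by ray and move to view the white cap.

Run:
```python
from h import *
w=robot.camera('wrist');im=w['img'][40:140,260:360].astype(int)
m=(im.min(2)>150)&(np.ptp(im,axis=2)<40)
n,l,s,c=cv2.connectedComponentsWithStats(m.astype('uint8'));k=1+np.argmax(s[1:,4]);uv=c[k]+[260,40];print(uv,s[k],ray(w,uv,.121))
m=(im.max(2)<60);v,u=np.nonzero(m)
(cx,cy),r=cv2.minEnclosingCircle(np.stack([u,v],1).astype(np.float32));print(cx+260,cy+40,r,ray(w,(cx+260,cy+40),.102))
print(proj(w,[.457,.116,.122]),proj(w,[.457,.116,.1]))
```

```text
[317.83286908  83.80779944] [ 47  34  23  21 359] [0.45997398 0.11864909 0.121     ]
317.0 86.0 21.023895263671875 [0.45957787 0.11743454 0.102     ]
[313.81048268  87.55532742] [313.73536284  87.94192561]
```

Request:
{"method": "move_arm", "body": {
  "series": "-278 185 0 0 0 0;-278 185 0 0 0 0;-278 185 0 0 0 0;-278 185 0 0 0 0;-278 185 0 0 0 0;-278 185 0 0 0 0;-278 185 0 0 0 0;-278 185 0 0 0 0"
}}

```text
time: 8.88
position: [0.638, -0.2505, 0.2433]
tool_rot: [0.71, 0.704, 0.0, -0.0]
ft_force: [0.1, 0.4, 1.5]
grip_width: 0.057
grip_force: 0.0
```

Request:
{"method": "move_arm", "body": {
  "series": "-10 7 43 0 0 0;-10 7 43 0 0 0;-10 7 43 0 0 0;-10 7 43 0 0 0;-10 7 43 0 0 0"
}}

```text
time: 9.3
position: [0.6446, -0.258, 0.2023]
tool_rot: [0.709, 0.705, 0.0, 0.001]
ft_force: [0.0, 0.2, 0.1]
grip_width: 0.0563
grip_force: 0.0
```

Run:
```python
from h import *
w=snap('wrist','w3.png')
for t in ['cap']:
    for r in robot.tip_of(w,t)[:3]:
      print(t,round(r['p'],2),np.round(r['xyz'],4),np.round(proj(w,r['xyz'])))
im=w['img'];hsv=cv2.cvtColor(im,cv2.COLOR_RGB2HSV)
m=cv2.inRange(hsv,(45,100,40),(75,255,255));m[235:]=0
n,l,s,c=cv2.connectedComponentsWithStats(m)
for i in range(1,n):
  if s[i,4]>80: print(c[i],s[i],ray(w,c[i],.052))
```

```text
cap 0.87 [ 6.303e-01 -2.626e-01  3.000e-04] [298. 180.]
cap 0.81 [ 0.6296 -0.1714 -0.0021] [295.  88.]
[115.45989761  24.50938567] [  84    0   64   56 2344] [ 0.48903641 -0.11978033  0.052     ]
[296.58423913  85.95516304] [282  71  30  31 736] [ 0.63318917 -0.17059392  0.052     ]
[294.86382979 191.90638298] [281 176  28  32 705] [ 0.62995361 -0.26020932  0.052     ]
```

View pics/w3.png

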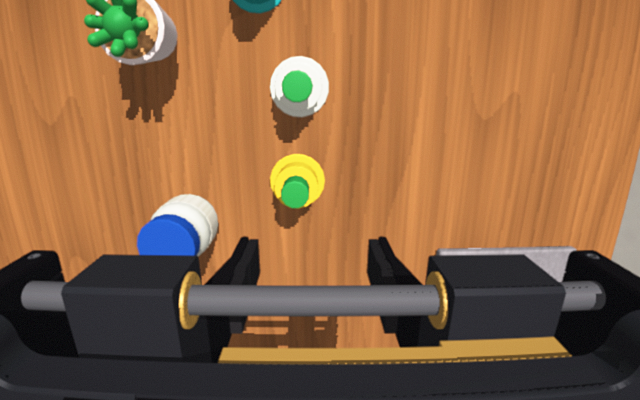

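The view shows the white cap at (297,86), yellow at (297,181) and turquoise at (257,5). I'll descend on the white one.

Request:
{"method": "move_arm", "body": {
  "series": "30 -6 0 0 0 0;60 -12 0 0 0 0;87 -12 20 0 0 0;87 -12 60 0 0 0;87 -12 100 0 0 0;87 -12 130 0 0 0;87 -12 140 0 0 0;87 -12 140 0 0 0"
}}

```text
time: 10.07
position: [0.6315, -0.1704, 0.0589]
tool_rot: [0.709, 0.705, -0.001, -0.002]
ft_force: [0.5, -0.5, 0.2]
grip_width: 0.0564
grip_force: 0.0
```

Request:
{"method": "move_arm", "body": {
  "series": "0 0 5 0 0 0;0 0 10 0 0 0;0 0 11 0 0 0;0 0 11 0 0 0"
}}

```text
time: 10.4
position: [0.6336, -0.1721, 0.0509]
tool_rot: [0.71, 0.704, 0.0, 0.001]
ft_force: [0.8, -0.4, -0.0]
grip_width: 0.0567
grip_force: 0.0
```

Request:
{"method": "move_arm", "body": {
  "series": "0 0 0 0 0 0;0 0 0 0 0 0;0 0 0 0 0 0;0 0 0 0 0 0;0 0 0 0 0 0;0 0 0 0 0 0",
  "jaw": 0.1,
  "newtons": 50
}}

```text
time: 10.9
position: [0.6331, -0.1719, 0.0505]
tool_rot: [0.71, 0.705, 0.0, 0.0]
ft_force: [-2.1, 0.5, 4.7]
grip_width: 0.0252
grip_force: 50.7
```

Request:
{"method": "move_arm", "body": {
  "series": "0 0 -20 0 0 0;0 0 -55 0 0 0;0 0 -90 0 0 0;0 0 -130 0 0 0;20 -12 -170 0 0 0;50 -30 -180 0 0 0;80 -48 -180 0 0 0;110 -67 -180 0 0 0"
}}

```text
time: 11.57
position: [0.5667, -0.0605, 0.2311]
tool_rot: [0.71, 0.704, 0.001, 0.002]
ft_force: [-0.0, 0.7, -0.6]
grip_width: 0.0252
grip_force: 50.3
```

Request:
{"method": "move_arm", "body": {
  "series": "30 -18 0 0 0 0;60 -36 0 0 0 0;90 -55 0 0 0 0;120 -73 0 0 0 0;150 -92 0 0 0 0;170 -104 0 0 0 0;177 -108 0 0 0 0;177 -108 0 0 0 0"
}}

```text
time: 12.23
position: [0.4586, 0.118, 0.2295]
tool_rot: [0.709, 0.706, -0.0, -0.0]
ft_force: [0.1, -0.9, -0.5]
grip_width: 0.0249
grip_force: 50.3
```

Run:
```python
from h import *
a=robot.camera('scene');o=robot.get_obs();P=o['position'];print(P,o['tool_rot'],o['ft_force'])
w=robot.camera('wrist')
for n,p in [('scene',a),('wrist',w),('top',robot.camera('top'))]:
  for t in ['cap','stud_tip']:
    for r in robot.tip_of(p,t)[:4]:
      if r['xyz'][2]>.03: print(n,t,round(r['p'],2),np.round(r['xyz'],4))
cv2.imwrite('pics/c4.png',np.hstack([cv2.resize(a['img'][90:215,250:400,::-1],(480,400)),w['img'][:,160:480,::-1]]))
```

```text
[0.46012589 0.11690887 0.22961741] [7.08992345e-01 7.05216012e-01 1.11038772e-04 4.68654466e-04] [ 0.48139707 -0.17685048 -0.81961125]
scene cap 0.55 [0.4605 0.1177 0.1793]
scene stud_tip 0.89 [0.4585 0.1164 0.1206]
scene stud_tip 0.34 [0.4594 0.1154 0.088 ]
wrist cap 0.71 [0.4623 0.1175 0.1792]
wrist cap 0.5 [0.4592 0.1118 0.0898]
```

View pics/c4.png

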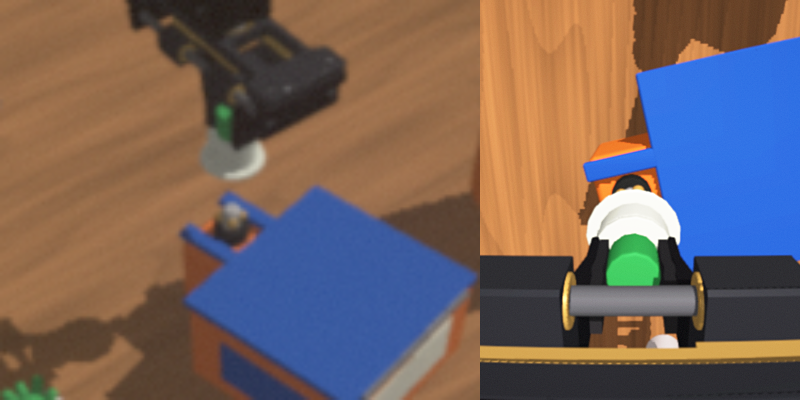

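The picture shows the cap held upright over the stud (left panel (232,160) over (232,210)), with the lid still shut. I'll lower it in steps, watching the force.

Request:
{"method": "move_arm", "body": {
  "series": "0 -1 20 0 0 0;0 -1 40 0 0 0;0 -1 50 0 0 0;0 -1 55 0 0 0;0 -1 58 0 0 0;0 -1 61 0 0 0;0 -1 61 0 0 0",
  "newtons": 60
}}

```text
time: 13.27
position: [0.4593, 0.1165, 0.1686]
tool_rot: [0.71, 0.704, 0.0, 0.0]
ft_force: [0.4, -0.5, 0.9]
grip_width: 0.0248
grip_force: 60.2
```

```bash
python3 -c "
from h import *
robot.camera('top');o=robot.get_obs();print(o['position'],o['ft_force'],o['moment'],o['grip_width'])"
```

```text
[0.45938001 0.11657785 0.16884909] [ 0.52774913 -0.31848894  0.07037832] [-0.08137036 -0.08148069  0.04640274] 0.024345935788448736
```

Request:
{"method": "move_arm", "body": {
  "series": "0 0 1 0 0 0;0 0 2 0 0 0;0 0 3 0 0 0;0 0 4 0 0 0;0 0 5 0 0 0;0 0 5 0 0 0"
}}

```text
time: 13.82
position: [0.4591, 0.1164, 0.1644]
tool_rot: [0.71, 0.705, 0.0, 0.0]
ft_force: [-1.5, -0.8, 5.5]
grip_width: 0.025
grip_force: 61.7
```

Request:
{"method": "move_arm", "body": {
  "series": "0 0 1 0 0 0;0 0 2 0 0 0;0 0 3 0 0 0;0 0 3 0 0 0"
}}

```text
time: 14.15
position: [0.4589, 0.1163, 0.1612]
tool_rot: [0.71, 0.705, -0.0, 0.0]
ft_force: [-1.1, -1.8, 1.8]
grip_width: 0.0247
grip_force: 61.1
```

Request:
{"method": "move_arm", "body": {
  "series": "0 0 1 0 0 0;0 0 2 0 0 0;0 0 3 0 0 0;0 0 3 0 0 0"
}}

```text
time: 14.48
position: [0.4586, 0.1165, 0.1565]
tool_rot: [0.71, 0.705, -0.001, -0.0]
ft_force: [0.8, -1.0, -8.9]
grip_width: 0.0246
grip_force: 60.1
```

Request:
{"method": "move_arm", "body": {
  "series": "0 0 1 0 0 0;0 0 2 0 0 0;0 0 3 0 0 0;0 0 4 0 0 0;0 0 4 0 0 0;0 0 4 0 0 0"
}}

```text
time: 14.98
position: [0.4593, 0.1168, 0.1537]
tool_rot: [0.71, 0.704, 0.0, 0.0]
ft_force: [-0.3, 0.5, -0.7]
grip_width: 0.0251
grip_force: 61.2
```

Request:
{"method": "move_arm", "body": {
  "series": "0 0 1 0 0 0;0 0 2 0 0 0;0 0 2 0 0 0;0 0 2 0 0 0"
}}

```text
time: 15.32
position: [0.4593, 0.1167, 0.152]
tool_rot: [0.71, 0.704, 0.0, 0.0]
ft_force: [-1.2, -0.1, 4.2]
grip_width: 0.0244
grip_force: 62.2
```

Request:
{"method": "move_arm", "body": {
  "series": "0 0 1 0 0 0;0 0 1 0 0 0;0 0 1 0 0 0;0 0 1 0 0 0"
}}

```text
time: 15.65
position: [0.4593, 0.1167, 0.1512]
tool_rot: [0.71, 0.704, 0.0, 0.0]
ft_force: [-0.8, 1.1, 6.7]
grip_width: 0.0247
grip_force: 62.8
```

Request:
{"method": "move_arm", "body": {
  "series": "0 0 1 0 0 0;0 0 1 0 0 0;0 0 1 0 0 0;0 0 1 0 0 0"
}}

```text
time: 15.98
position: [0.4593, 0.1167, 0.1504]
tool_rot: [0.71, 0.705, 0.0, 0.0]
ft_force: [-1.3, -0.1, 9.1]
grip_width: 0.0251
grip_force: 63.3
```

```bash
cat > avg.py <<'E'
from h import *
F=[];Z=[]
for i in range(8):
    robot.camera('top');o=robot.get_obs();F.append(o['ft_force']);Z.append(o['position'])
print(np.mean(F,0),np.std(F,0),np.mean(Z,0),o['time'])
E
python3 avg.py
```

```text
[-1.37579112  0.27987571  9.25167295] [0.40982255 0.61817426 0.58612111] [0.45935423 0.1167361  0.15043981] 16.3833
```

Request:
{"method": "move_arm", "body": {
  "series": "0 0 0.6 0 0 0;0 0 0.6 0 0 0;0 0 0.6 0 0 0;0 0 0.6 0 0 0"
}}

```text
time: 16.72
position: [0.4594, 0.1167, 0.1503]
tool_rot: [0.71, 0.705, 0.001, 0.0]
ft_force: [-2.2, -0.6, 14.1]
grip_width: 0.025
grip_force: 64.2
```

```bash
python3 avg.py
```

```text
[-2.14063443  0.28008623 13.83952563] [0.19876564 0.42478416 0.34025529] [0.45937023 0.11674063 0.15033449] 17.1167
```

Request:
{"method": "move_arm", "body": {
  "series": "0 0 -0.3 0 0 0;0 0 -0.3 0 0 0;0 0 -0.3 0 0 0"
}}

```text
time: 17.37
position: [0.4594, 0.1167, 0.1504]
tool_rot: [0.71, 0.705, 0.001, 0.0]
ft_force: [-1.6, 0.4, 11.3]
grip_width: 0.0253
grip_force: 63.7
```

```bash
python3 avg.py
python3 - <<'E'
from h import *
a=robot.camera('scene');w=robot.camera('wrist')
for t in ['lid_press','plant','jar','jug']:
  print(t,[np.round(r['xyz'],3) for r in robot.tip_of(a,t)[:1]])
cv2.imwrite('pics/c5.png',np.hstack([cv2.resize(a['img'][90:215,250:400,::-1],(480,400)),w['img'][:,160:480,::-1]]))
E
```

```text
[-1.70839716  0.63884461 11.46435104] [0.29622652 0.46799305 0.49322056] [0.45936535 0.11673429 0.15035707] 17.7667
lid_press [array([0.507, 0.129, 0.104])]
plant [array([ 0.498, -0.124,  0.   ])]
jar [array([ 0.516, -0.305,  0.001])]
jug [array([0.571, 0.415, 0.001])]
```

View pics/c5.png

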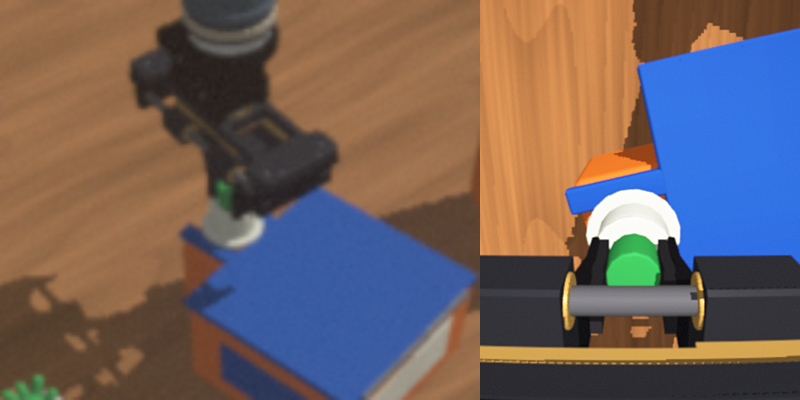

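The cap sits home over the prongs (left panel (235,235)). The lid is flat, the other things haven't moved, and the push is steady at about 11 N against the hard stop. Handing in.

```bash
python3 -c "
from rig import robot
print(robot.hand_in())"
```

```text
the job is handed in; nothing more can be done
None
```

The lid is shut and flat, and the white cap is clicked onto the stud and fully home on its seal; I handed in still pushing straight down at about 11 N, above the 8 N asked, because at about 9 N the seal did not yet seem fully squeezed.

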